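# Return the empty tube carriers through the gate

### The arm

A 6-joint arm with a two-finger parallel gripper is mounted at the origin on the work surface. World frame = base frame: x ahead of the robot, y to its left, z up, the work surface at z = 0. Lengths are in mm, angles in rad, forces in N, time in s.
With the tool pointing down it reaches from about 300 to 825 mm from the base axis. Payload 5.4 kg.
Tool frame: the origin (TCP) lies midway between the tips of the shut fingers; the grasp point (between the pads) lies 19 mm behind it; y points along the fingers, x is the direction in which the jaws open and shut, and the axes are right-handed (so a half turn about y gives the same grasp; the last joint's range is limited). The gripper opens to 92 mm and grips with 3 to 60 N. Pads are 20 mm wide; open, the fingers measure 128 mm over their backs; the gripper's body (75 mm by 189 mm) begins 69 mm behind the grasp point.
Start: joints at [-1.317, 0.158, 1.597, -0, 1.386, -0.21], TCP at [257.201, -514.251, 214.601] pointing down, gripper open.
Joint ranges: [-2.91, 2.91], [-0.94, 2.29], [0.18, 2.7], [-1.29, 4.43], [0.17, 2.64], [-3, 3]. Speed limits (rad/s): [2.57, 2.57, 3.14, 3.14, 3.14, 3.14].

### API

Orientations are given as a unit quaternion [x, y, z, w].
In Python, from plant import env gives the robot as it stands.
- The arm moves only by the shell command python3 -m pendant 'ROWS' [FORCE]. ROWS is JSON, a list of rows, each a list of 7 numbers: the shift along the tool's x, y, z normalised to -1 to 1, where 1 is 3 cm, then the turn, a rotation vector about the tool's x, y, z normalised to -1 to 1, where 1 is 0.1 rad, then the closure, from -1 (fully open) to 1 (shut). A call has 1 to 20 rows; each row shifts and turns the commanded pose from where the row before left it, along the tool's axes as they then stand; what a row does not reach is not made up. A row lasts 1/10 s, in which the tool goes at most 50 mm and 8.59 degrees, less where a joint would pass 70% of its speed; a pose out of reach is approached as far as the arm can. A call with a number of a shift or a turn outside -1 to 1 is refused whole. A call with a gripper value outside its range is refused whole. The fingers move at their own pace and stop on an object; FORCE is the grip in N (left out, the last holds). Time passes only in rows, so rows that do not move let the fingers close. It gives the time, the measured TCP pose, the force and the opening at its end, in the units of the state.
- env.sense(): the state, without advancing time (a new reading comes with each control period).
- env.read_camera(name): name is "scene" or "top" or "wrist"; returns (picture, depth): 384x512x3 uint8, blue, green, red; 384x512 float32, mm along the optical axis (not along the pixel's ray), 0 where there is no reading.
- env.camera_info(name): a dict with "intrinsics" (3x3 intrinsics, pixels), "view" (4x4, takes a point from world to camera coordinates); the wrist camera has in their place "tool_from_camera" (4x4, takes a point from camera to tool coordinates, whose origin is the TCP and whose axes are the tool frame's). Camera axes: x right, y down, z forward; pixel columns grow to the right and rows downward; lengths in mm; the calibration is good to about 2 mm. The wrist camera is an equidistant fisheye: a pixel r from the principal point sees the ray r / f radians off the axis. A picture is of the moment at which its call begins: read the wrist's pose just before it. camera_info takes no time and is no camera call.
- env.hand_in(): hands the job in, once; it reports no verdict.
Trained networks look in the newest picture that a camera, given by its name, has taken for a name from the list of things; names that differ only in an ending like _2 or _b are one class to them, and where a whole thing is asked for, a point or a joint stands for the part that bears it (a point fixed in the world has none). Each returns a list of dicts, best first, with "score" (0 to 1); they miss things now and then, are a little off and sometimes report something else, mostly with a low value. They report only what shows in the picture. A call takes as long as a camera call.
- env.recognise(camera, label): "bbox" ([left, top, width, height] in pixels, round what is visible of it).
The state is a dict: "time_s": time; "joint_pos": joint angles; "qvel": joint speeds; "joint_torque": joint torques, N m; "ee_pos": TCP position; "tool_rot": TCP orientation; "force": force on the tool from outside, world axes, zero at the start; "moment": the same for the moment, N m; "width": opening from 0.0 (shut) to 1.0 (fully open).
Only numpy, scipy, OpenCV 4.12 (cv2) and the standard library are available. Lean on these libraries where they do the work, as an engineer would, in place of code of your own. Each camera call takes 0.05 s, during which the arm holds its last target.

### The job

With the fingertips, sweep the three empty tube carriers (flat black discs) across the deck of the return station and through the narrow gate in its fence, one at a time, so that each drops into the slot behind. Only push them: do not pick any carrier up, and leave the two carriers that hold a tube standing where they are.

Things in the scene. Friction and masses are not known exactly. Their poses are not given: they have to be found in the camera images.
- station: Fixed low white cabinet with a flat aluminium deck (sizes in mm). Origin on the table, below the middle of the gate where the deck ends; x points from the deck through the gate, y left, z up. Deck at z = 90, x = -220 to 0, y = -175 to 175. Near edge (x = -220) open; sides (y = +-175) have walls 12 above the deck; at the far edge (x = 0 to 8) a straight fence, 15 above the deck.
- gate (a point): The middle of the gate, at deck level (z = 90 of the station), on the line where the deck ends and the slot begins; axes as the station's. The gate is the 46 mm wide opening (y = -23 to 23) in the fence, with rounded posts 8 mm thick at x = 0 to 8.
- slot (a point): The middle of the slot's floor. The slot is an open-topped pit behind the gate, 80 mm long (station x = 0 to 80), 46 wide, 86 deep below the deck, with low walls 15 above deck level round it. It begins at the gate's line: a carrier whose centre is pushed a few mm (5 to 10) past that line tips over the edge and drops in.
- empty_a_center (a point): Empty tube carrier, one of three alike: a black plastic disc, the foot for a sample tube, diameter 32, height 16, about 40 g, lying flat and loose on the station's deck, nothing in its bore. Point at its centre, half-way up (8 above its underside), z up while it lies flat.
- empty_b_center (a point): Empty tube carrier, one of three alike: a black plastic disc, the foot for a sample tube, diameter 32, height 16, about 40 g, lying flat and loose on the station's deck, nothing in its bore. Point at its centre, half-way up (8 above its underside), z up while it lies flat.
- empty_c_center (a point): Empty tube carrier, one of three alike: a black plastic disc, the foot for a sample tube, diameter 32, height 16, about 40 g, lying flat and loose on the station's deck, nothing in its bore. Point at its centre, half-way up (8 above its underside), z up while it lies flat.
- loaded_a_center (a point): Loaded tube carrier: a carrier of the same kind (diameter 32, height 16) but with a short capped tube standing in it, 58 tall overall, upright on the deck near the fence, to one side of the gate; to be left alone. Point on its axis 8 above its underside, z up.
- loaded_b_center (a point): Loaded tube carrier: a carrier of the same kind (diameter 32, height 16) but with a short capped tube standing in it, 58 tall overall, upright on the deck near the fence, to one side of the gate; to be left alone. Point on its axis 8 above its underside, z up.

How it is judged:
By the outcome, as a careful person would: the job done as asked, in the order asked, and still so for the second after the job is handed in, with the robot touching nothing.
It also fails if it takes over 61 s, if anything falls off the work surface, if the arm or the gripper's body presses on something with over 40 N, if the wrist force passes 120 N, or if a joint passes its speed limit or range.

## Working session

There is one attempt and no reset: what is moved stays moved. The work goes in short steps, Python scripts to look and compute and a shell command to move; the robot and the scene stay as the last step left them, time stands still between calls to the robot, and variables do not carry over. Pictures are saved under pics/ and viewed, and the job is handed in when it is done.

```bash
mkdir -p pics; ls; python3 - <<'E'
from plant import env
import cv2
s=env.sense(); print({k:s[k] for k in('time_s','ee_pos','tool_rot','width','force')})
for n in('scene','top'):
    p,d=env.read_camera(n); cv2.imwrite(f'pics/{n}0.png',p); 
    i=env.camera_info(n); print(n,i)
E
```

```text
pics
{'time_s': 0.0, 'ee_pos': array([ 257.04593237, -513.6334725 ,  213.60390871]), 'tool_rot': array([-0.60107826,  0.37218333, -0.3711904 ,  0.60199848]), 'width': 1.0000006453206736, 'force': array([-0.23374547, -0.77783928, -0.38711528])}
scene {'intrinsics': array([[349.46505875,   0.        , 257.9992665 ],
       [  0.        , 349.46505875, 188.9391202 ],
       [  0.        ,   0.        ,   1.        ]]), 'view': array([[-1.97009561e-01,  9.80351744e-01, -9.88381630e-03,
         1.02456646e+02],
       [ 6.89266996e-01,  1.31330332e-01, -7.12504983e-01,
        -3.71654175e+02],
       [-6.97207459e-01, -1.47182883e-01, -7.01597434e-01,
         1.13516411e+03],
       [ 0.00000000e+00,  0.00000000e+00,  0.00000000e+00,
         1.00000000e+00]])}
top {'intrinsics': array([[401.48031539,   0.        , 254.0686426 ],
       [  0.        , 401.48031539, 186.803677  ],
       [  0.        ,   0.        ,   1.        ]]), 'view': array([[-1.60166252e-02, -9.99871635e-01,  4.26716097e-04,
         4.88516073e+01],
       [-9.93418949e-01,  1.58648517e-02, -1.13433236e-01,
         6.26282684e+02],
       [ 1.13411906e-01, -2.24072549e-03, -9.93545529e-01,
         7.35435428e+02],
       [ 0.00000000e+00,  0.00000000e+00,  0.00000000e+00,
         1.00000000e+00]])}
```

View pics/scene0.png

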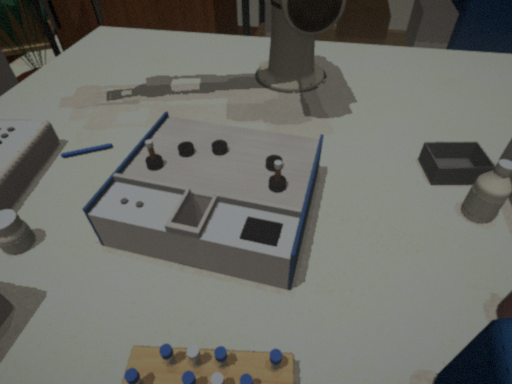

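View pics/top0.png

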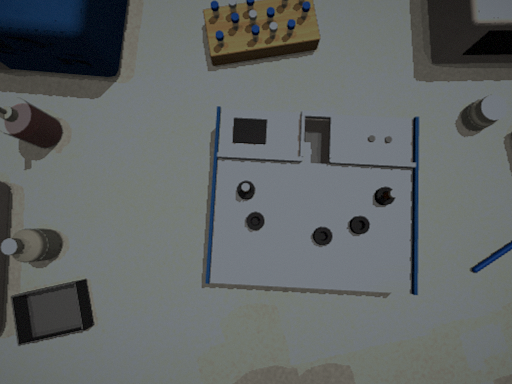

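```bash
cat > h.py <<'E'
import numpy as np, cv2
from plant import env
def ray(cam,u,v,z):
    i=env.camera_info(cam);K=i['intrinsics'];V=i['view'];R=V[:3,:3];t=V[:3,3]
    c=-R.T@t; d=R.T@np.linalg.inv(K)@np.array([u,v,1.])
    return c+d*(z-c[2])/d[2]
def proj(cam,P):
    i=env.camera_info(cam);p=i['intrinsics']@(i['view']@np.append(P,1))[:3]
    return p[:2]/p[2]
E
python3 - <<'E'
from h import *
p,d=env.read_camera('top')
for l in('empty_a_center','loaded_a_center'):
    for r in env.recognise('top',l):
        b=r['bbox']; u,v=b[0]+b[2]/2,b[1]+b[3]/2
        print(l,round(r['score'],2),np.round(b,1),ray('top',u,v,98).round(1))
for r in env.recognise('top','station'): print(r)
c=p[100:300,200:425]; cv2.imwrite('pics/crop0.png',cv2.resize(c,None,fx=3.5,fy=3,interpolation=cv2.INTER_CUBIC) if 0 else cv2.resize(c,None,fx=3,fy=3,interpolation=cv2.INTER_CUBIC))
i=env.camera_info('top')
def w(u,v):
    z=np.median(d[v-1:v+2,u-1:u+2]); x=np.linalg.inv(i['intrinsics'])@[u,v,1]*z
    return i['view'][:3,:3].T@(x-i['view'][:3,3])
for uv in((300,200),(240,270),(390,270),(316,175)): print(uv,w(*uv).round(1))
E
```

```text
empty_a_center 0.5 [316.7 227.7  15.8  13.9] [534.1 -82.4  98. ]
empty_a_center 0.18 [236.9 180.4  18.   17.7] [615.8  53.4  98. ]
loaded_a_center 0.54 [376.4 189.4  22.6  15.4] [ 597.9 -195.8   98. ]
{'bbox': [210.0, 105.7, 209.3, 189.3], 'score': 0.95}
(300, 200) [595.8 -42.2  91. ]
(240, 270) [475.2  65.8  89.8]
(390, 270) [ 471.1 -195.3   90.9]
(316, 175) [640.2 -72.2  90.5]
```

View pics/crop0.png

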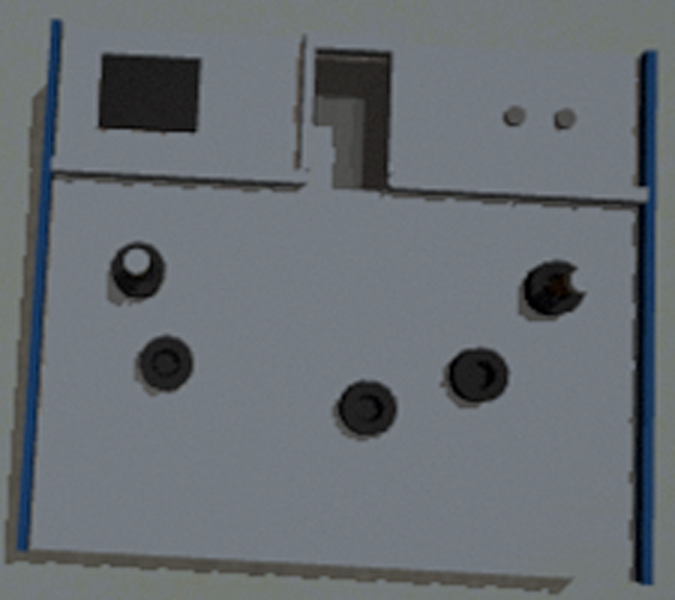

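```bash
python3 - <<'E'
from h import *
f=lambda x,y,z: ray('top',200+(x+.5)/3-.5,100+(y+.5)/3-.5,z)
for n,x,y,z in(('nearL',30,549,90),('nearR',570,577,90),('postL top',305,183,105),('postR top',389,188,105),('fenceLtop far',52,172,105),('fenceRtop far',640,190,105),('slot farL',316,48,105),('slot farR',391,51,105),
  ('A',165,364,105),('B',367,408,105),('C',478,376,105),('LA base',138,270,98),('LB base',553,288,98)):
    print(n,f(x,y,z).round(1))
E
```

```text
nearL [454.5 118.7  90. ]
nearR [ 433.6 -193.    90. ]
postL top [664.  -44.9 105. ]
postR top [660.3 -94.1 105. ]
fenceLtop far [672.9 103.4 105. ]
fenceRtop far [ 656.7 -241.2  105. ]
slot farL [745.2 -53.8 105. ]
slot farR [742.7 -98.3 105. ]
A [559.5  38.9 105. ]
B [532.5 -76.7 105. ]
C [ 549.7 -141.3  105. ]
LA base [615.   53.9  98. ]
LB base [ 600.5 -189.4   98. ]
```

```bash
cat >> h.py <<'E'
GATE=np.array([660.,-70.]);YAW=-0.052
def s2w(x,y,z):
    c,s=np.cos(YAW),np.sin(YAW); return np.array([GATE[0]+c*x-s*y,GATE[1]+s*x+c*y,z])
def w2s(p):
    c,s=np.cos(YAW),np.sin(YAW); d=np.array(p[:2])-GATE; return np.array([c*d[0]+s*d[1],-s*d[0]+c*d[1]])
E
cat > ov.py <<'E'
import h,sys
from h import *
h.GATE=np.array([float(sys.argv[1]),float(sys.argv[2])]);h.YAW=float(sys.argv[3])
p,d=env.read_camera('top')
c=cv2.resize(p[100:300,200:425],None,fx=3.5,fy=3.0) if 0 else cv2.resize(p[100:300,200:425],None,fx=3,fy=3,interpolation=cv2.INTER_CUBIC)
def L(pts,col):
    q=[((proj('top',h.s2w(*a))-[200,100])*3+1) for a in pts]
    cv2.polylines(c,[np.int32(np.round(q))],False,col,1)
L([(0,-175,90),(-220,-175,90),(-220,175,90),(0,175,90)],(0,255,0))
L([(0,175,105),(0,23,105),(8,23,105)],(0,0,255));L([(0,-175,105),(0,-23,105),(8,-23,105)],(0,0,255))
L([(0,23,90),(0,-23,90)],(0,255,255))
L([(8,23,105),(80,23,105),(80,-23,105),(8,-23,105)],(255,0,255))
cv2.imwrite(sys.argv[4],c)
E
python3 ov.py 658 -70 -0.055 pics/ov1.png
```

```text
(no output)
```

View pics/ov1.png

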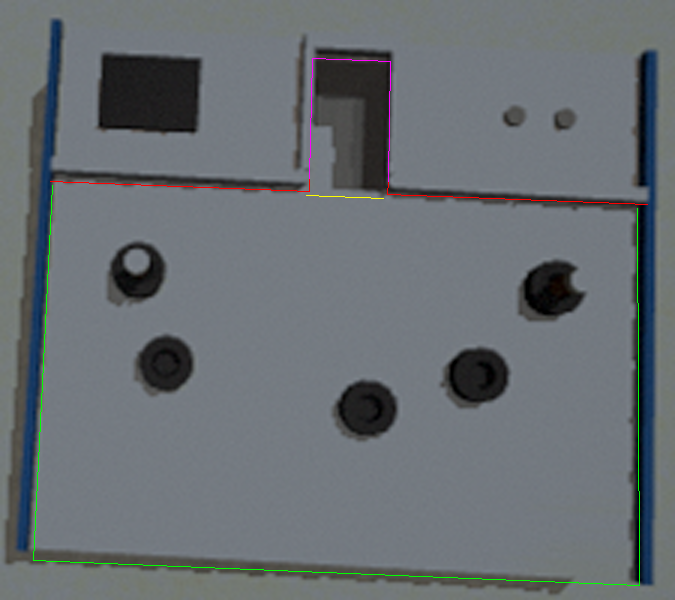

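```bash
sed -i 's/^GATE=.*/GATE=np.array([663.,-70.]);YAW=-0.055/' h.py
cat >> h.py <<'E'
from scipy.spatial.transform import Rotation as Ro
def plan(x,y,z,yaw=None):
    """target TCP in station xy, z world; yaw = station-frame heading of pushing direction (tool +-z axis) """
    s=env.sense(); R=Ro.from_quat(s['tool_rot']); M=R.as_matrix()
    t=s2w(x,y,z); d=t-s['ee_pos']
    print('t',round(s['time_s'],2),'at st',w2s(s['ee_pos']).round(1),'z',s['ee_pos'][2].round(1),'w',round(s['width'],3),'F',s['force'].round(1))
    hz=np.arctan2(M[1,2],M[0,2])-YAW
    print('toolz heading in station deg',np.degrees(hz).round(1),'shift tool units',(M.T@d/30).round(2))
    if yaw is not None:
        dy=(np.radians(yaw)-hz+np.pi)%(2*np.pi)-np.pi
        print('turn about world z rad',dy.round(3),'-> tool y units',(M.T@[0,0,dy]/.1).round(2), 'shift units AFTER turn', ((Ro.from_rotvec([0,0,dy])*R).as_matrix().T@d/30).round(2))
E
python3 - <<'E'
from h import *
M=Ro.from_quat(env.sense()['tool_rot']).as_matrix(); print(M.round(3)); print(env.sense()['joint_pos'].round(3))
for n,p in dict(A=(559.5,38.9),B=(532.5,-76.7),C=(549.7,-141.3),LA=(615,53.9),LB=(600.5,-189.4)).items(): print(n,w2s(p).round(1))
E
python3 ov.py 663 -70 -0.055 pics/ov2.png
```

```text
[[ 0.447 -0.     0.894]
 [-0.894  0.     0.447]
 [-0.    -1.     0.   ]]
[-1.317  0.159  1.597  0.     1.386 -0.21 ]
A [-109.3  103. ]
B [-129.9  -13.9]
C [-109.2  -77.4]
LA [-54.7 121.1]
LB [ -55.8 -122.7]
```

View pics/ov2.png

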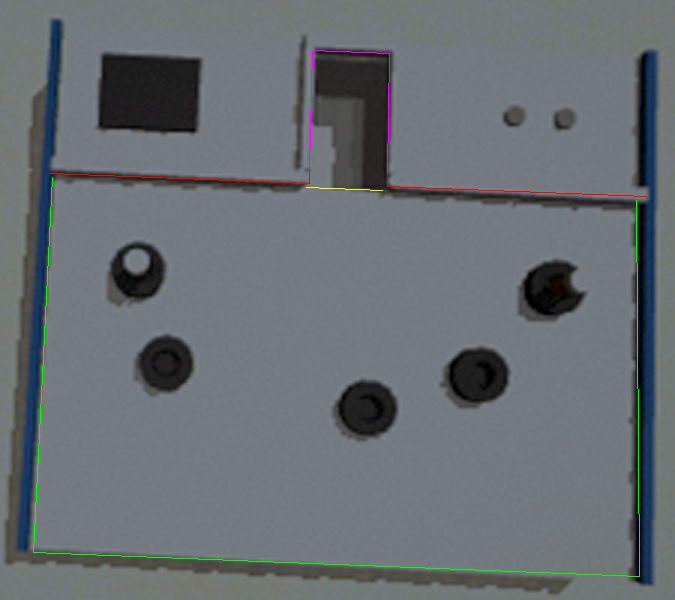

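```bash
python3 - <<'E'
from h import *
plan(-172,-18.5,150,6.1)
E
```

```text
t 0.4 at st [-380.8 -465.8] z 214.4 w 1.001 F [ 0.3 -0.2  0.3]
toolz heading in station deg 29.7 shift tool units [-9.5   2.15 13.44]
turn about world z rad -0.412 -> tool y units [ 0.    4.12 -0.  ] shift units AFTER turn [-14.09   2.15   8.5 ]
```

```bash
python3 -m pendant '[[0,0,0,0,0.82,0,0.65],[0,0,0,0,0.82,0,0.65],[0,0,0,0,0.82,0,0.65],[0,0,0,0,0.83,0,0.65],[0,0,0,0,0.83,0,0.65],[-0.94,0,0.57,0,0,0,0.65],[-0.94,0,0.57,0,0,0,0.65],[-0.94,0,0.57,0,0,0,0.65],[-0.94,0,0.57,0,0,0,0.65],[-0.94,0,0.57,0,0,0,0.65],[-0.94,0,0.57,0,0,0,0.65],[-0.94,0,0.57,0,0,0,0.65],[-0.94,0,0.57,0,0,0,0.65],[-0.94,0,0.57,0,0,0,0.65],[-0.94,0,0.57,0,0,0,0.65],[-0.94,0.4,0.57,0,0,0,0.65],[-0.94,0.4,0.57,0,0,0,0.65],[-0.94,0.45,0.57,0,0,0,0.65],[-0.94,0.45,0.57,0,0,0,0.65],[-0.94,0.45,0.57,0,0,0,0.65]]'; python3 - <<'E'
from h import *
plan(-172,-18.5,97,6.1)
cv2.imwrite('pics/w1.png',env.read_camera('wrist')[0])
E
```

```text
time_s: 2.4
ee_pos: [492.0, -77.3, 149.8]
tool_rot: [-0.513, 0.487, -0.487, 0.513]
force: [0.8, -1.3, -0.8]
width: 0.177
t 2.4 at st [-170.3  -16.6] z 149.8 w 0.177 F [ 0.8 -1.3 -0.8]
toolz heading in station deg 6.1 shift tool units [ 0.06  1.76 -0.06]
turn about world z rad -0.0 -> tool y units [-0.  0. -0.] shift units AFTER turn [ 0.06  1.76 -0.06]
```

View pics/w1.png

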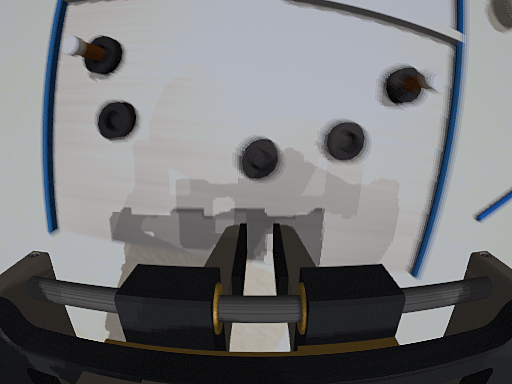

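```bash
python3 -m pendant '[[0.03,0.6,-0.03,0,0,0,0.65],[0.03,0.6,-0.03,0,0,0,0.65],[0,0.56,0,0,0,0,0.65],[0,0,0.25,0,0,0,0.65],[0,0,0.25,0,0,0,0.65],[0,0,0.2,0,0,0,0.65],[0,0,0.25,0,0,0,0.65],[0,0,0.25,0,0,0,0.65],[0,0,0.25,0,0,0,0.65],[0,0,0.25,0,0,0,0.65],[0,0,0.25,0,0,0,0.65],[0,0,0.25,0,0,0,0.65],[0,0,0.25,0,0,0,0.65],[0,0,0.2,0,0,0,0.65],[0,0,0,0,0,0,0.65]]'; cat > look.py <<'E'
import sys
from h import *
def look(n):
    a=env.read_camera('wrist')[0]; b=env.read_camera('top')[0][100:300,200:425]
    b=cv2.resize(b,None,fx=1.92,fy=1.92,interpolation=cv2.INTER_CUBIC)
    o=np.zeros((384,512+432-144,3),np.uint8); a=cv2.resize(a,(368,276)); o[:276,:368]=a; o[:,368:]=b; cv2.imwrite(n,o)
look(sys.argv[1])
E
python3 look.py pics/l1.png; python3 -c "
from h import *
plan(-15,0,97,0)"
```

```text
time_s: 3.95
ee_pos: [569.9, -76.3, 97.3]
tool_rot: [-0.513, 0.487, -0.487, 0.513]
force: [1.3, -0.7, -0.5]
width: 0.176
t 4.05 at st [-93.4 -11.4] z 97.2 w 0.175 F [-0.1  0.2  0.2]
toolz heading in station deg 6.1 shift tool units [-0.1   0.01  2.64]
turn about world z rad -0.107 -> tool y units [0.   1.07 0.  ] shift units AFTER turn [-0.38  0.01  2.61]
```

View pics/l1.png

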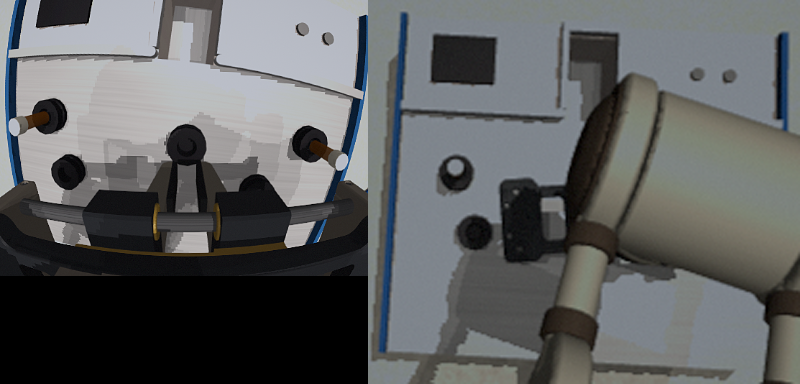

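```bash
python3 -m pendant '[[-0.01,0,0.22,0,0,0,0.65],[-0.01,0,0.22,0,0,0,0.65],[-0.01,0,0.22,0,0,0,0.65],[-0.01,0,0.22,0,0,0,0.65],[-0.01,0,0.22,0,0,0,0.65],[-0.01,0,0.22,0,0,0,0.65],[-0.01,0,0.22,0,0,0,0.65],[-0.01,0,0.22,0,0,0,0.65],[-0.01,0,0.22,0,0,0,0.65],[0,0,0.22,0,0,0,0.65],[0,0,0.22,0,0,0,0.65],[0,0,0.2,0,0,0,0.65],[0,0,0,0,0,0,0.65]]'; 
python3 look.py pics/l2.png; python3 -c "
from h import *
plan(-12,0,97,0)"
```

```text
time_s: 5.35
ee_pos: [648.3, -69.6, 97.4]
tool_rot: [-0.513, 0.487, -0.487, 0.513]
force: [0.1, 0.1, -0.1]
width: 0.17
t 5.45 at st [-15.5  -0.4] z 97.2 w 0.175 F [ 0.  -0.6  0.7]
toolz heading in station deg 6.1 shift tool units [-0.    0.01  0.12]
turn about world z rad -0.107 -> tool y units [0.   1.07 0.  ] shift units AFTER turn [-0.01  0.01  0.12]
```

View pics/l2.png

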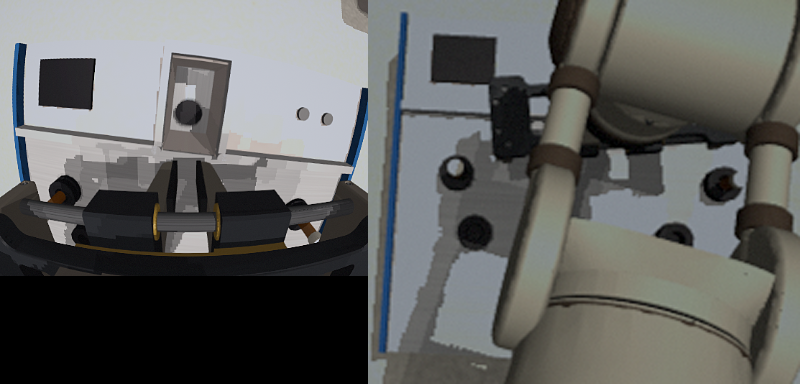

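```bash
python3 -m pendant '[[0,-0.8,-0.2,0,0,0,0.65],[0,-0.96,-0.8,0,0,0,0.65],[0,0,-0.8,0,-0.8,0,0.65],[0,0,0,0,-0.8,0,0.65],[0,0,0,0,-0.8,0,0.65],[0,0,0,0,-0.8,0,0.65],[0,0,0,0,-0.8,0,0.65],[0,0,0,0,-0.8,0,0.65],[0,0,0,0,-0.8,0,0.65],[0,0,0,0,-0.8,0,0.65],[0,0,0,0,-0.8,0,0.65],[0,0,0,0,-0.76,0,0.65],[0,0,0,0,0,0,0.65]]'; 
python3 -c "
from h import *
plan(-135.2,-110.4,150,51.7)"
```

```text
time_s: 6.75
ee_pos: [593.3, -72.4, 150.1]
tool_rot: [0.661, -0.25, 0.25, -0.661]
force: [0.6, 0.4, 0.5]
width: 0.177
t 6.75 at st [-69.4  -6.2] z 150.1 w 0.177 F [0.6 0.4 0.5]
toolz heading in station deg 51.7 shift tool units [ 0.43  0.   -4.08]
turn about world z rad -0.001 -> tool y units [0.   0.01 0.  ] shift units AFTER turn [ 0.43  0.   -4.08]
```

```bash
python3 -m pendant '[[0.09,0,-0.8,0,0,0,0.65],[0.09,0,-0.8,0,0,0,0.65],[0.09,0,-0.83,0,0,0,0.65],[0.08,0,-0.83,0,0,0,0.65],[0.08,0,-0.82,0,0,0,0.65],[0,0.6,0,0,0,0,0.65],[0,0,0,0,0,0,0.65]]'; 
python3 look.py pics/l3.png; python3 -c "
from h import *
plan(-135.2,-110.4,97,51.7)"
```

```text
time_s: 7.45
ee_pos: [520.4, -172.3, 130.2]
tool_rot: [-0.661, 0.253, -0.25, 0.661]
force: [-1.0, 1.0, 0.7]
width: 0.175
t 7.55 at st [-135.2 -109.9] z 132.0 w 0.181 F [ 1.5  1.  -1. ]
toolz heading in station deg 51.7 shift tool units [ 0.01  1.17 -0.01]
turn about world z rad 0.001 -> tool y units [-0.   -0.01 -0.  ] shift units AFTER turn [ 0.01  1.17 -0.01]
```

View pics/l3.png

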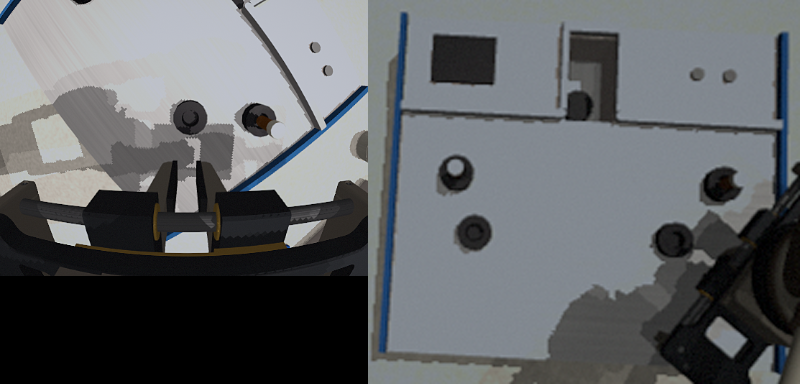

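```bash
python3 - <<'E'
from h import *
p,d=env.read_camera('top')
i=env.camera_info('top')
v,u=np.mgrid[140:166,298:326]; z=d[v,u]
x=np.einsum('ij,jhw->ihw',np.linalg.inv(i['intrinsics']),np.stack([u,v,1+0*u]))*z
X=np.einsum('ji,jhw->ihw',i['view'][:3,:3],x-i['view'][:3,3][:,None,None])
print(X[2][::2,::2].round().astype(int))
E
python3 -m pendant '[[0,0.6,0,0,0,0,0.65],[0,0.55,0,0,0,0,0.65],[0,0,0.25,0,0,0,0.65],[0,0,0.25,0,0,0,0.65],[0,0,0.25,0,0,0,0.65],[0,0,0.25,0,0,0,0.65],[0,0,0.25,0,0,0,0.65],[0,0,0.25,0,0,0,0.65],[0,0,0.25,0,0,0,0.65],[0,0,0.25,0,0,0,0.65],[0,0,0.25,0,0,0,0.65],[0,0,0.25,0,0,0,0.65],[0,0,0.25,0,0,0,0.65],[0,0,0,0,0,0,0.65]]'; 
python3 look.py pics/l4.png; python3 -c "
from h import *
plan(-62.8,-18.8,97,0)"
```

```text
[[ 90  95 106 106   4   8   6   5   5   3   7   4  14  41]
 [ 91  93 105   4   5   5   6   7   5   7   4   4  16  39]
 [ 93  98 105   7   4   5   4   4   6   5   3   6  18  42]
 [ 90 100 105   5   2   4   6   5   7   5   5   3  20  43]
 [ 90  98 106   4  19  20  21 802  19   4   7   5  19  47]
 [ 90 102 108  22  19  19  20  22  21   5   3   2  20  44]
 [ 91 103 107  18  23  20  22  22  20  21   4   9  18  46]
 [ 92 105 107  21  20  21  19  20  20  21   2   5  21  45]
 [104 107 103  23  20  21  22  22  21  21   6   4  23  47]
 [106 106 105  21  21  21  22  20  22  20   5   2  25  51]
 [106 105 106  23  21  22  21  19  21   4   6   4  24  49]
 [ 91  90  91  90   9  20  20  11   3   6   8   4  26  47]
 [ 91  89  90  91  88  91  90  92  91  92  90  92  91  93]]
time_s: 9.0
ee_pos: [577.4, -110.0, 97.5]
tool_rot: [-0.661, 0.25, -0.25, 0.662]
force: [0.0, 0.6, -0.9]
width: 0.179
t 9.1 at st [-83.8 -45.3] z 97.5 w 0.176 F [-0.3 -0.3  0.4]
toolz heading in station deg 51.7 shift tool units [0.   0.02 1.13]
turn about world z rad -0.903 -> tool y units [0.   9.03 0.  ] shift units AFTER turn [-0.88  0.02  0.7 ]
```

View pics/l4.png

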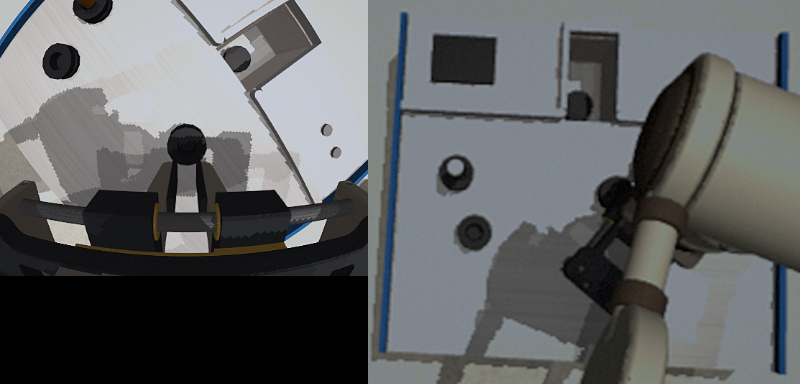

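```bash
python3 -m pendant '[[0,0,0.25,0,0,0,0.65],[0,0,0.25,0,0,0,0.65],[0,0,0.25,0,0,0,0.65],[0,0,0.25,0,0,0,0.65],[0,0,0.13,0,0,0,0.65],[0,0,0,0,0,0,0.65],[0,0,-0.7,0,0,0,0.65],[0,-0.5,-0.8,0,0,0,0.65],[0,0,0,0,0.82,0,0.65],[0,0,0,0,0.82,0,0.65],[0,0,0,0,0.82,0,0.65],[0,0,0,0,0.82,0,0.65],[0,0,0,0,0.82,0,0.65],[0,0,0,0,0.82,0,0.65],[0,0,0,0,0.82,0,0.65],[0,0,0,0,0.82,0,0.65],[0,0,0,0,0.82,0,0.65],[0,0,0,0,0.82,0,0.65],[0,0,0,0,0.83,0,0.65],[0,0,0,0,0,0,0.65]]'; 
python3 look.py pics/l5.png; python3 - <<'E'
from h import *
plan(-92,0,97,0)
p,d=env.read_camera('top')
for r in env.recognise('top','empty_a_center'):
    b=r['bbox']; u,v=b[0]+b[2]/2,b[1]+b[3]/2; print(round(r['score'],2),w2s(ray('top',u,v,100)).round(1))
E
```

```text
time_s: 11.1
ee_pos: [569.4, -119.3, 112.6]
tool_rot: [0.486, -0.514, 0.514, -0.486]
force: [-0.8, 0.2, -0.3]
width: 0.175
t 11.2 at st [-90.7 -54.3] z 112.6 w 0.173 F [-0.3  0.1  0.8]
toolz heading in station deg 0.1 shift tool units [-1.81  0.52 -0.04]
turn about world z rad -0.002 -> tool y units [0.   0.02 0.  ] shift units AFTER turn [-1.81  0.52 -0.04]
0.54 [11.2  4.4]
```

View pics/l5.png

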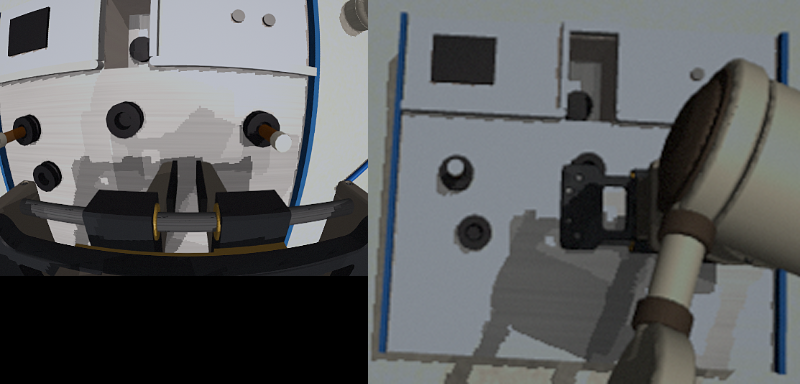

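```bash
cat >> h.py <<'E'
def wray(u,v,z):
    i=env.camera_info('wrist');K=i['intrinsics'];T=i['tool_from_camera']
    a=np.array([(u-K[0,2])/K[0,0],(v-K[1,2])/K[1,1]]);th=np.linalg.norm(a)
    d=np.append(a/th*np.sin(th),np.cos(th))
    s=env.sense();R=Ro.from_quat(s['tool_rot']).as_matrix()
    c=s['ee_pos']+R@T[:3,3]; d=R@T[:3,:3]@d
    return c+d*(z-c[2])/d[2]
E
python3 - <<'E'
from h import *
S=512/368
print('C top',w2s(wray(125*S,117*S,106)).round(1),'A',w2s(wray(47*S,175*S,106)).round(1))
print('top C',w2s(ray('top',314.6,185.5,105)).round(1))
E
```

```text
C top [-43.9  -2. ] A [-103.3   94.5]
top C [-43.4   0.8]
```

```bash
python3 -m pendant '[[-0.6,0,-0.04,0,0,0,0.65],[-0.6,0,0,0,0,0,0.65],[-0.6,0,0,0,0,0,0.65],[0,0.26,0,0,0,0,0.65],[0,0.26,0,0,0,0,0.65],[0,0,0,0,0,0,0.65]]'; 
python3 look.py pics/l6.png; python3 - <<'E'
from h import *
plan(-15,0,97,0)
E
```

```text
time_s: 11.9
ee_pos: [570.0, -65.0, 95.1]
tool_rot: [-0.487, 0.515, -0.513, 0.485]
force: [0.2, 0.0, -0.1]
width: 0.172
t 12.0 at st [-92.2  -0.7] z 96.4 w 0.173 F [ 0.4  0.5 -0.1]
toolz heading in station deg -0.0 shift tool units [-0.02 -0.02  2.57]
turn about world z rad 0.001 -> tool y units [-0.   -0.01 -0.  ] shift units AFTER turn [-0.02 -0.02  2.57]
```

View pics/l6.png

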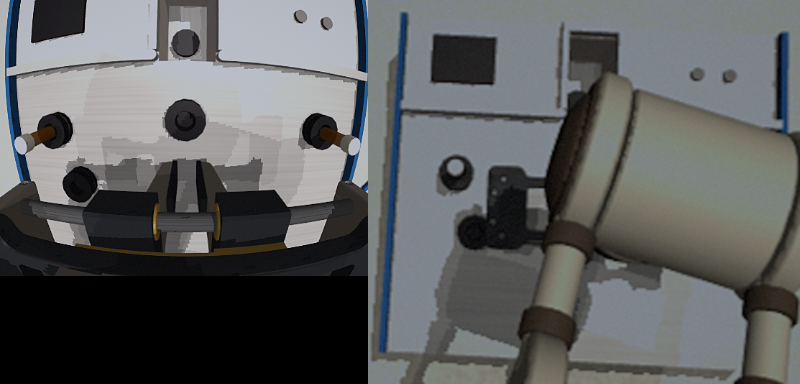

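C sits centred in front of the fingers, with the gate straight behind it (wrist view, 185,120). Push through.

```bash
python3 -m pendant '[[0,-0.02,0.22,0,0,0,0.65],[0,0,0.22,0,0,0,0.65],[0,0,0.22,0,0,0,0.65],[0,0,0.22,0,0,0,0.65],[0,0,0.22,0,0,0,0.65],[0,0,0.22,0,0,0,0.65],[0,0,0.22,0,0,0,0.65],[0,0,0.22,0,0,0,0.65],[0,0,0.22,0,0,0,0.65],[0,0,0.22,0,0,0,0.65],[0,0,0.22,0,0,0,0.65],[0,0,0.18,0,0,0,0.65],[0,0,0,0,0,0,0.65],[0,0,0,0,0,0,0.65]]'; 
python3 look.py pics/l7.png; python3 - <<'E'
from h import *
plan(-15,0,97,-58)
E
```

```text
time_s: 13.4
ee_pos: [649.2, -69.4, 97.5]
tool_rot: [-0.486, 0.514, -0.514, 0.486]
force: [-0.1, -0.2, -0.4]
width: 0.179
t 13.5 at st [-14.1  -0.2] z 97.5 w 0.172 F [-0.7 -0.2  0.1]
toolz heading in station deg -0.0 shift tool units [-0.01  0.02 -0.03]
turn about world z rad -1.012 -> tool y units [ 0.   10.12  0.  ] shift units AFTER turn [ 0.02  0.02 -0.02]
```

View pics/l7.png

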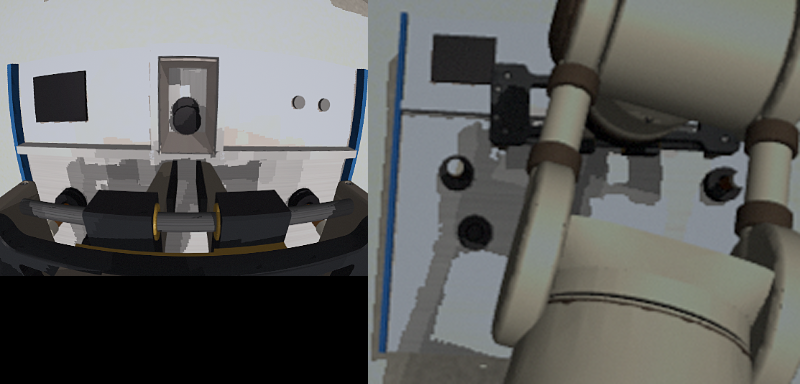

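```bash
python3 -m pendant '[[0,-0.8,-0.3,0,0,0,0.65],[0,-0.96,-0.9,0,0,0,0.65],[0,-0.4,-0.9,0,0,0,0.65],[0,0,0,0,0.79,0,0.65],[0,0,0,0,0.79,0,0.65],[0,0,0,0,0.79,0,0.65],[0,0,0,0,0.79,0,0.65],[0,0,0,0,0.79,0,0.65],[0,0,0,0,0.79,0,0.65],[0,0,0,0,0.79,0,0.65],[0,0,0,0,0.79,0,0.65],[0,0,0,0,0.79,0,0.65],[0,0,0,0,0.79,0,0.65],[0,0,0,0,0.79,0,0.65],[0,0,0,0,0.79,0,0.65],[0,0,0,0,0.78,0,0.65],[0,0,0,0,0,0,0.65]]'; 
python3 - <<'E'
from h import *
plan(-131,138.9,140,-58.8)
E
```

```text
time_s: 15.2
ee_pos: [586.1, -65.9, 162.5]
tool_rot: [-0.171, 0.686, -0.686, 0.171]
force: [0.1, 0.0, 0.3]
width: 0.175
t 15.2 at st [-77.1  -0.2] z 162.5 w 0.175 F [0.1 0.  0.3]
toolz heading in station deg -58.8 shift tool units [-0.86  0.75 -4.9 ]
turn about world z rad 0.0 -> tool y units [-0. -0. -0.] shift units AFTER turn [-0.86  0.75 -4.9 ]
```

```bash
python3 -m pendant '[[-0.14,0,-0.82,0,0,0,0.65],[-0.14,0,-0.82,0,0,0,0.65],[-0.14,0,-0.82,0,0,0,0.65],[-0.15,0,-0.82,0,0,0,0.65],[-0.15,0,-0.81,0,0,0,0.65],[-0.14,0,-0.81,0,0,0,0.65],[0,0.75,0,0,0,0,0.65],[0,0,0,0,0,0,0.65]]'; 
python3 look.py pics/l8.png; python3 - <<'E'
from h import *
plan(-131,138.9,97,-58.8)
E
```

```text
time_s: 16.0
ee_pos: [537.6, 76.7, 137.4]
tool_rot: [-0.174, 0.686, -0.685, 0.171]
force: [-0.9, 0.6, -0.2]
width: 0.177
t 16.1 at st [-131.3  138.7] z 139.8 w 0.175 F [-0.3 -0.4 -0.6]
toolz heading in station deg -58.7 shift tool units [-0.01  1.43  0.  ]
turn about world z rad -0.001 -> tool y units [-0.    0.01  0.  ] shift units AFTER turn [-0.01  1.43  0.  ]
```

View pics/l8.png

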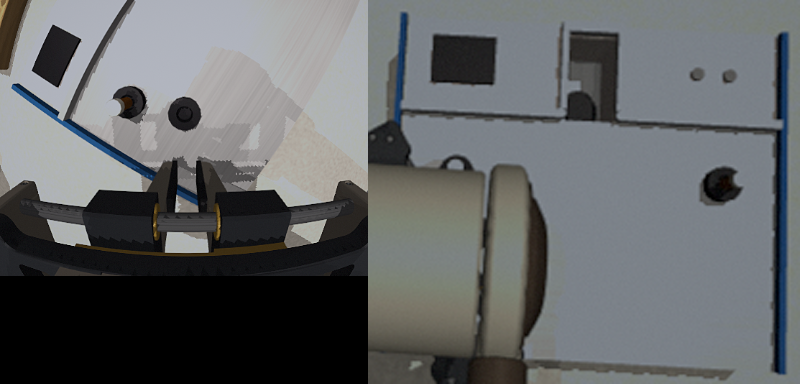

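```bash
python3 -m pendant '[[0,0.7,0,0,0,0,0.65],[0,0.73,0,0,0,0,0.65],[0,0,0.22,0,0,0,0.65],[0,0,0.22,0,0,0,0.65],[0,0,0.22,0,0,0,0.65],[0,0,0.22,0,0,0,0.65],[0,0,0.22,0,0,0,0.65],[0,0,0.22,0,0,0,0.65],[0,0,0.22,0,0,0,0.65],[0,0,0.22,0,0,0,0.65],[0,0,0.22,0,0,0,0.65],[0,0,0.22,0,0,0,0.65],[0,0,0.22,0,0,0,0.65],[0,0,0.22,0,0,0,0.65],[0,0,0.22,0,0,0,0.65],[0,0,0,0,0,0,0.65]]'; 
python3 look.py pics/l9.png; python3 - <<'E'
from h import *
plan(-59.4,20.4,97,0)
E
```

```text
time_s: 17.7
ee_pos: [580.7, -0.7, 97.1]
tool_rot: [0.171, -0.686, 0.686, -0.171]
force: [0.4, 0.5, 0.4]
width: 0.175
t 17.8 at st [-86.5  65.4] z 96.9 w 0.179 F [ 0.7 -0.1 -0.2]
toolz heading in station deg -58.8 shift tool units [ 0.   -0.    1.75]
turn about world z rad 1.027 -> tool y units [  0.   -10.27  -0.  ] shift units AFTER turn [ 1.5 -0.   0.9]
```

View pics/l9.png

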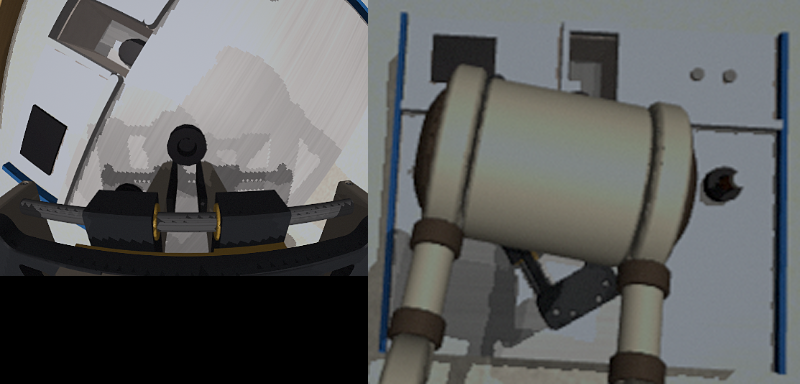

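```bash
python3 -m pendant '[[0,0,0.22,0,0,0,0.65],[0,0,0.22,0,0,0,0.65],[0,0,0.22,0,0,0,0.65],[0,0,0.22,0,0,0,0.65],[0,0,0.22,0,0,0,0.65],[0,0,0.22,0,0,0,0.65],[0,0,0.22,0,0,0,0.65],[0,0,0.21,0,0,0,0.65],[0,0,0,0,0,0,0.65],[0,0,-0.7,0,0,0,0.65],[0,-0.6,-0.7,0,0,0,0.65]]'; python3 -m pendant '[[0,0,0,0,-0.79,0,0.65],[0,0,0,0,-0.79,0,0.65],[0,0,0,0,-0.79,0,0.65],[0,0,0,0,-0.79,0,0.65],[0,0,0,0,-0.79,0,0.65],[0,0,0,0,-0.79,0,0.65],[0,0,0,0,-0.79,0,0.65],[0,0,0,0,-0.79,0,0.65],[0,0,0,0,-0.79,0,0.65],[0,0,0,0,-0.79,0,0.65],[0,0,0,0,-0.79,0,0.65],[0,0,0,0,-0.79,0,0.65],[0,0,0,0,-0.79,0,0.65],[0,0,0,0,0,0,0.65]]'
python3 - <<'E'
from h import *
plan(-92,0,97,0)
E
```

```text
time_s: 18.9
ee_pos: [582.9, -8.6, 112.5]
tool_rot: [-0.173, 0.687, -0.685, 0.169]
force: [-0.7, 0.3, -0.0]
width: 0.177
time_s: 20.3
ee_pos: [585.1, -8.9, 115.0]
tool_rot: [-0.486, 0.513, -0.513, 0.486]
force: [1.2, 0.2, 0.2]
width: 0.177
t 20.3 at st [-81.1  56.7] z 115.0 w 0.177 F [1.2 0.2 0.2]
toolz heading in station deg 0.1 shift tool units [ 1.89  0.6  -0.37]
turn about world z rad -0.001 -> tool y units [ 0.    0.01 -0.  ] shift units AFTER turn [ 1.89  0.6  -0.36]
```

```bash
python3 -m pendant '[[0,0,-0.36,0,0,0,0.65],[0.63,0,0,0,0,0,0.65],[0.63,0,0,0,0,0,0.65],[0.63,0,0,0,0,0,0.65],[0,0.3,0,0,0,0,0.65],[0,0.3,0,0,0,0,0.65],[0,0,0,0,0,0,0.65]]'; 
python3 look.py pics/l10.png; python3 - <<'E'
from h import *
plan(-15,0,97,0)
E
```

```text
time_s: 21.0
ee_pos: [569.7, -63.7, 94.6]
tool_rot: [-0.487, 0.515, -0.512, 0.486]
force: [-1.3, 0.6, 0.1]
width: 0.172
t 21.1 at st [-92.4   0.9] z 96.2 w 0.173 F [ 0.1 -0.2 -0.2]
toolz heading in station deg 0.1 shift tool units [ 0.03 -0.03  2.58]
turn about world z rad -0.001 -> tool y units [0.   0.01 0.  ] shift units AFTER turn [ 0.03 -0.03  2.58]
```

View pics/l10.png

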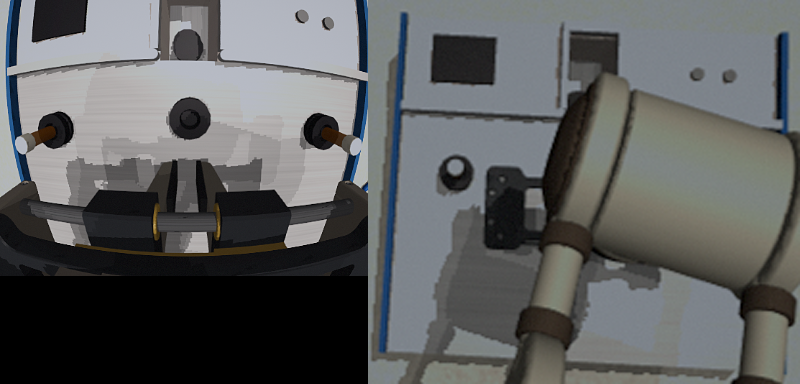

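```bash
python3 -m pendant '[[0.03,-0.02,0.22,0,0,0,0.65],[0,0,0.22,0,0,0,0.65],[0,0,0.22,0,0,0,0.65],[0,0,0.22,0,0,0,0.65],[0,0,0.22,0,0,0,0.65],[0,0,0.22,0,0,0,0.65],[0,0,0.22,0,0,0,0.65],[0,0,0.22,0,0,0,0.65],[0,0,0.22,0,0,0,0.65],[0,0,0.22,0,0,0,0.65],[0,0,0.22,0,0,0,0.65],[0,0,0.18,0,0,0,0.65],[0,0,0,0,0,0,0.65],[0,0,0,0,0,0,0.65]]'; 
python3 look.py pics/l11.png; python3 - <<'E'
from h import *
plan(-15,0,97,0)
E
```

```text
time_s: 22.5
ee_pos: [649.1, -70.2, 97.5]
tool_rot: [-0.486, 0.513, -0.513, 0.486]
force: [-0.5, 0.3, -0.4]
width: 0.176
t 22.6 at st [-14.  -1.] z 97.5 w 0.171 F [-0.5 -0.4  0.2]
toolz heading in station deg 0.0 shift tool units [-0.03  0.02 -0.03]
turn about world z rad -0.001 -> tool y units [0.   0.01 0.  ] shift units AFTER turn [-0.03  0.02 -0.03]
```

View pics/l11.png

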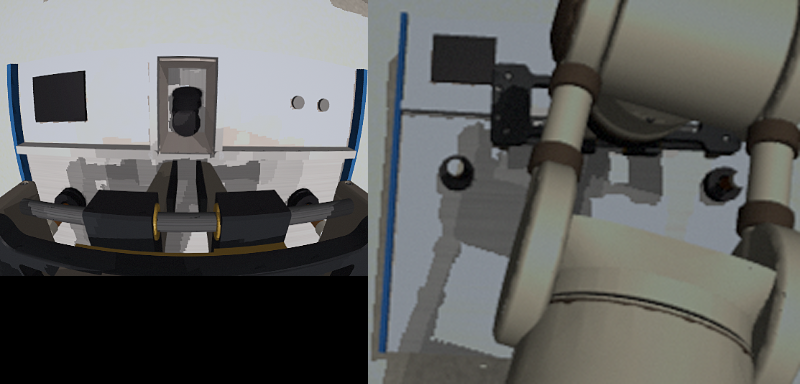

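All three appear in the slot. I'll lift, back away, and check with the top camera.

```bash
python3 -m pendant '[[0,-0.8,-0.3,0,0,0,0.65],[0,-0.96,-0.8,0,0,0,0.65],[0,-0.9,-0.8,0,0,0,0.65],[0,-0.9,-0.8,0,0,0,0.65],[0,0,-0.9,0,0,0,0.65],[0.9,0,-0.8,0,0,0,0.65],[0.9,0,-0.8,0,0,0,0.65],[0.9,0,-0.8,0,0,0,0.65],[0.9,0,-0.8,0,0,0,0.65],[0.9,0,-0.5,0,0,0,0.65],[0.9,0,-0.5,0,0,0,0.65],[0.9,0,-0.3,0,0,0,0.65],[0.9,0,-0.3,0,0,0,0.65],[0.9,0,0,0,0,0,0.65],[0,0,0,0,0,0,0.65],[0,0,0,0,0,0,0.65]]'; python3 - <<'E'
from h import *
p,d=env.read_camera('top')
cv2.imwrite('pics/end.png',cv2.resize(p[100:300,200:425],None,fx=3,fy=3,interpolation=cv2.INTER_CUBIC))
i=env.camera_info('top')
v,u=np.mgrid[136:168:2,298:328:2]; z=d[v,u]
x=np.einsum('ij,jhw->ihw',np.linalg.inv(i['intrinsics']),np.stack([u,v,1+0*u]))*z
X=np.einsum('ji,jhw->ihw',i['view'][:3,:3],x-i['view'][:3,3][:,None,None])
print(X[2].round().astype(int))
E
```

```text
time_s: 24.2
ee_pos: [384.1, -299.0, 204.3]
tool_rot: [-0.486, 0.514, -0.513, 0.486]
force: [0.0, -0.2, 0.1]
width: 0.173
[[ 90  92 106 106  29  26  16  15  19  29  25   3  14  39  62]
 [ 91  96 106 104  25  13  15  14  16  26  27   7  17  37  66]
 [ 90  97 105 105  25  15  17  13  17  26  26   6  16  40  63]
 [ 90  97 104  19  19  23  20  20  21  21  23   4  19  42  65]
 [ 92  99 106   5  19  23  23  22  23  21   6   3  19  42  65]
 [ 92  99 106   4   4   2  20  18  20   5   6   5  20  41  64]
 [ 91 100 107   2  20  20  17  22  19   5   3   5  19  43  65]
 [ 91 101 105  20  20  21  24  20  20   5   1   5  18  45  66]
 [ 90 104 105  20  37  35  36  39  37  21   4   5  22  46  70]
 [ 91 104 105  21  36  36  36  38  36  34   4   4  22  44  69]
 [107 106 102  37  34  36  39  36  39  38  36   5  24  46  70]
 [106 106 104  39  37  36  37  36  37  38  38   7  21  48  71]
 [106 107 106  37  36  38  38  37  36  38  34   6  25  47  70]
 [ 88  90  92  91  37  35  38  36  38  36  36   6  26  50  70]
 [ 90  91  92  90  91  92  88  93  89  92  91  90  90  90  93]
 [ 90  90  90  92  93  89  92  90  90  91  92  89  91  92  90]]
```

View pics/end.png

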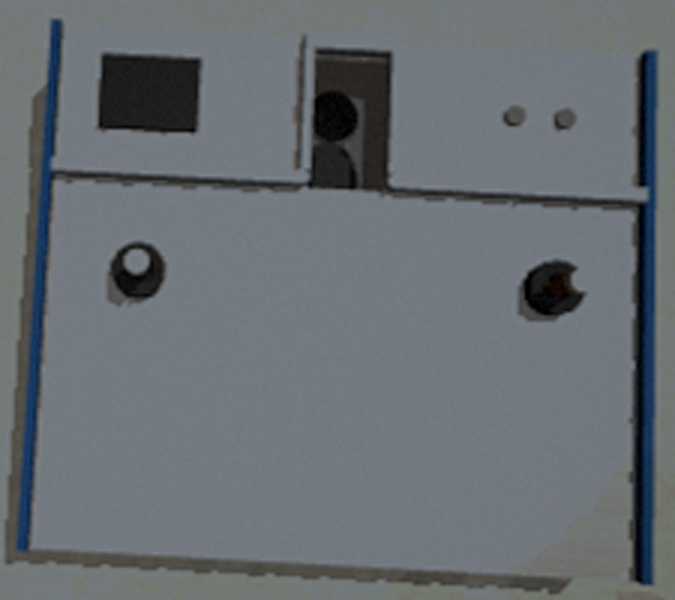

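```bash
python3 -c "
from plant import env
print(env.sense()['force'].round(1)); env.hand_in()"
```

```text
[-0.1  0.3 -0.6]
the job is handed in; nothing more can be done
```

All three empty carriers are in the slot, pushed through the gate one at a time with the fingertips and never gripped or lifted. The job took about 24 s and has been handed in.

- **Method:** I held the fingers a little open, so each carrier sat against both tips as it was pushed. The middle carrier went straight through. The right and left ones were first pushed to a spot in front of the gate, then straight through it.
- **Last check of the slot:** Depth from the top camera shows one surface about 36 mm above the table, which fits two stacked carriers. A second surface at about 20 mm fits a single carrier. No empty carrier is left on the deck.
- **Loaded carriers:** Both stand upright at the same picture positions as at the start.
- **Forces:** The wrist force read about 1–2 N or less whenever I checked it, and the arm was clear of everything at hand-in.
- **Disagreements:** The recognition network found only one of the three empty carriers at the start, so I took positions from the picture and calibration instead. One wrist-camera estimate near the picture's edge was about 10 mm off the top view, and I did not use it.

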